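# Lock a holder's foot plate with a quarter-turn T-key

### The arm

A 6-joint arm with a two-finger parallel gripper is mounted at the origin on a cart in front of the work surface, level with it; the furniture and walls round the work are solid. World frame = base frame: x ahead of the robot, y to its left, z up, the work surface at z = 0. Lengths are in m, angles in rad, forces in N, time in s.
With the tool pointing down it reaches from about 0.275 to 0.75 m from the base axis. Payload 10.2 kg.
Tool frame: the origin (TCP) lies midway between the tips of the shut fingers; the grasp point (between the pads) lies 19 mm behind it; z points along the fingers, y is the line along which they close (so a half turn about z gives the same grasp; the last joint's range is limited). The gripper opens to 88 mm and grips with 3 to 60 N. Pads are 18 mm wide; open, the fingers measure 123 mm over their backs; the gripper's body (75 mm by 187 mm) begins 45 mm behind the grasp point.
Start: joints at [-1.325, 0.313, 1.498, -0, 1.331, -0.223], TCP at [0.237, -0.468, 0.239] pointing down, gripper open.
Joint ranges: [-2.94, 2.94], [-0.97, 2.17], [0.19, 2.56], [-1.23, 4.37], [0.02, 3.11], [-2.88, 2.88]. Speed limits (rad/s): [2.39, 2.39, 3.01, 3.14, 3.14, 3.14].

### API

Orientations are given as a rotation vector (axis times angle).
In Python, from bench import bot gives the robot as it stands. The module is installed in compiled form; this text tells all that it offers. Calls block until the motion is done:
- bot.goto(position, orientation): joint-space move of the TCP to a pose.
- bot.line_to(position, orientation=None, feed=0.15, threshold=None): straight line of the TCP; orientation=None keeps the orientation; feed is the mean speed in m/s. With threshold (N) it stops when the force on the tool has changed by that much, and returns True; else False.
- bot.movej(angles): joint-space move.
- bot.set_gripper(opening, effort=None): finger opening in m; effort is the grip in N (None keeps the last); returns when the fingers have stopped.
- bot.wait(seconds).
- bot.inverse_kinematics(position, orientation): joint angles nearest the present ones, or None.
- bot.get_state(): the state.
- bot.snapshot(name): name is "scene" or "side" or "wrist"; returns a dict with "image" (384x512x3 uint8, red, green, blue), "depth" (384x512 float32, m along the optical axis (not along the pixel's ray), 0 where there is no reading), "camera_matrix" (3x3 intrinsics, pixels), "k1" (the pictures are not rectified: a ray, as slopes to the right and down, at radius r is drawn at 1 + k1 r^2 times it, then the intrinsics apply), "R" (3x3) and "t" (3): a world point X has camera coordinates R X + t; the wrist camera has in their place "mount" (4x4, takes a point from camera to tool coordinates, whose origin is the TCP and whose axes are the flange's). Camera axes: x right, y down, z forward; pixel columns grow to the right and rows downward; lengths in m; the calibration is good to about 2 mm. A picture is of the moment at which its call begins: read the wrist's pose just before it.
A pose or a line that the arm cannot do raises bot.MotionError and nothing moves.
- bot.hand_in(): hands the job in; it is judged then, once.
The state is a dict: "t": time; "q": joint angles; "qvel": joint speeds; "effort": joint torques, N m; "tcp_pos": TCP position; "orientation": TCP orientation; "ft_force": force on the tool from outside, world axes, zero at the start; "moment": the same for the moment, N m; "grip_width": finger opening in m; "finger_force": force on a finger pad.
Only numpy, scipy, OpenCV 4.12 (cv2) and the standard library are available. Lean on these libraries where they do the work, as an engineer would, in place of code of your own. Each camera call takes 0.05 s, during which the arm holds its last target. There are 200 camera calls.

### The job

Lock the holder's foot plate to its bridge: take the T-key (the one of the two black-handled keys whose foot is a crossbar) from its stand, lower it crossbar first and lengthwise through the long slot in the plate until its collar sits on the plate, then give it a quarter turn, either way, so that the crossbar lies square across the slot underneath. Let go, leaving the key upright in the middle of the slot, and leave the plain round-footed pin in its stand.

Things in the scene. Friction and masses are not known exactly. Their poses are not given: they have to be found in the camera images.
- t_key_grip (a point): Grasp centre of the loose T-key (about 150 g), upright in its stand: on its axis in the flat black handle, which is 36 mm long (x), 12 mm thick (y, grip across this) and 44 mm tall. 21 mm below the handle's top, 23 mm above the collar's top, 29 mm above the collar's underside, 57 mm above the foot's underside. x runs along handle and crossbar alike, z up; half a turn looks the same.
- t_key_foot (a point): Centre of the underside of the same T-key, axes as the grip's. Its foot is a steel crossbar 52 mm (x) x 14 mm (y), 10 mm tall, its ends showing beyond the collar. Above it a round stem 14 mm thick, 18 mm long, and a round collar 32 mm wide, 6 mm thick, whose underside is 28 mm above this point.
- plain_pin_grip (a point): Grasp centre of the other loose key, the plain pin: same stem, collar and black handle at the same heights, but its foot is a round disc 22 mm wide that does not show beyond the collar. Not to be used. x along its handle, z up.
- t_stand: Fixed grey stand of the T-key, 74 (x) x 36 mm, 10 mm tall; origin at the centre of its underside, on the table. The crossbar stands 5 mm deep in a shallow pocket along x with about 1 mm of play and lifts straight out. The pin's stand, of the same outline, is 90 to 170 mm away, nearer or farther from the robot.
- slot (a point): Centre of the slot, on top of the fixed aluminium foot plate, 40 mm above the table. Slot 60 mm long (x) and 22 mm wide (y), z up, through 10 mm of plate; below, the grey bridge is hollow to the table and 94 mm wide, so the crossbar turns freely; no turning stop. A 22 mm tall clamp block stands on the plate from 77 mm in +x.
Mind the look-alikes: they are no part of the job. What is shaped like the part that bears t_key_grip but blue or yellow is not meant.

How it is judged:
On the way:
1. the T-key's crossbar has gone lengthwise through the slot (z of t_key_grip in the frame of slot below 0.036 m and horizontal distance between t_key_grip and slot below 0.015 m and angle between the x axis of t_key_grip and the x axis of slot, either way round below 0.3 rad), for 0.1 s.
At the end, for the whole second after the job is handed in: The T-key stands upright (within 7 degrees) in the slot with its collar on the plate (within 5 mm), within 15 mm of the slot's centre, its crossbar under the plate and within 17 degrees of square across the slot; the plain pin is within 30 mm of where it stood (z of t_key_grip in the frame of slot between 0.023 and 0.034 m and horizontal distance between t_key_grip and slot below 0.015 m and angle between the x axis of t_key_grip and the y axis of slot, either way round below 0.3 rad and angle between t_key_grip's own z axis and vertical below 0.12 rad and distance of plain_pin_grip from where it was at the start of the episode below 0.03 m); the robot touches nothing.
It fails at once if the plain pin is taken or knocked out of its stand (distance of plain_pin_grip from where it was at the start of the episode above 0.03 m).
It also fails if it takes over 40 s, if anything falls off the work surface, if the arm or the gripper's body presses on something with over 40 N, if the wrist force passes 120 N, or if a joint passes its speed limit or range.

## Working session

There is one attempt and no reset: what is moved stays moved. The work goes in short steps, each a Python script; the robot and the scene stay as the last script left them, time stands still between calls to the robot, and variables do not carry over. Pictures are saved under pics/ and viewed, at most 10 in all, crops included, and the job is handed in when it is done.

```bash
mkdir -p pics
cat > h.py <<'E'
import numpy as np, cv2
from scipy.spatial.transform import Rotation as Ro
from bench import bot
def cam(s, st=None):
    """R,t world->camera"""
    if 'R' in s and s['R'] is not None: return np.array(s['R']),np.array(s['t'])
    M=np.array(s['mount']); Rt=Ro.from_rotvec(st['orientation']).as_matrix()
    Rw=Rt@M[:3,:3]; p=Rt@M[:3,3]+np.array(st['tcp_pos'])
    return Rw.T,-Rw.T@p
def slopes(s,uv):
    K=np.array(s['camera_matrix']); d=(np.atleast_2d(uv).astype(float)-K[[0,1],2])/K[[0,1],[0,1]]
    x=d.copy()
    for _ in range(20): x=d/(1+s['k1']*(x**2).sum(1,keepdims=True))
    return x
def on_plane(s,uv,z,st=None):
    R,t=cam(s,st); x=slopes(s,uv); d=np.c_[x,np.ones(len(x))]@R; c=-R.T@t
    return c+d*((z-c[2])/d[:,2])[:,None]
def cloud(s,st=None):
    R,t=cam(s,st); h,w=s['depth'].shape; v,u=np.mgrid[:h,:w]
    x=slopes(s,np.c_[u.ravel(),v.ravel()]); D=s['depth'].ravel()[:,None]
    return ((np.c_[x,np.ones(len(x))]*D-t)@R).reshape(h,w,3)
def save(s,f,crop=None,k=1):
    im=s['image'][...,::-1]
    if crop: im=im[crop[1]:crop[3],crop[0]:crop[2]]
    cv2.imwrite(f,cv2.resize(im,None,fx=k,fy=k,interpolation=cv2.INTER_CUBIC))
E
python3 - <<'E'
from h import *
import pickle
d={n:bot.snapshot(n) for n in('scene','side')}
pickle.dump(d,open('s0.pkl','wb'))
save(d['scene'],'pics/scene.png',k=1.5);save(d['side'],'pics/side.png',k=1.5)
for n in d: R,t=cam(d[n]);print(n,-R.T@t,d[n]['k1'])
E
```

```text
scene [-0.01869588  0.37988854  0.83447531] 0.031192177313091627
side [0.52053351 0.78977931 0.60688832] -0.12950500037203946
```

View pics/scene.png

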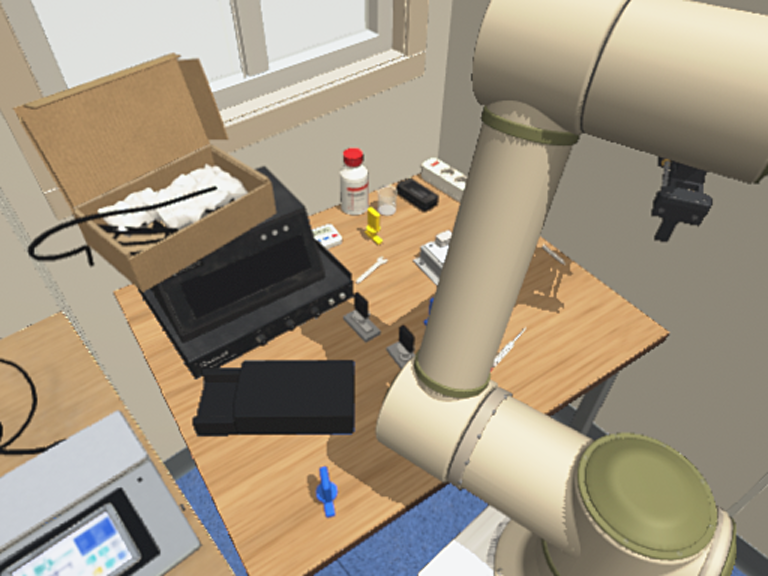

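View pics/side.png

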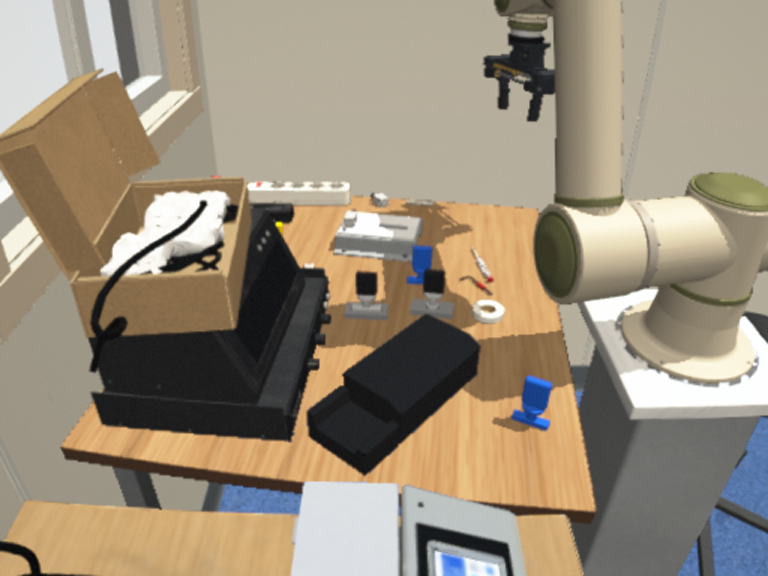

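Both views show two black-handled keys in grey stands. In the 1.5x pictures they are at scene (360,310) and (405,342), side (367,285) and (433,285). Blue look-alikes are at side (422,262) and (535,395), and a yellow one is at scene (374,225). The foot plate on its bridge is at side (378,237). I'll take a close crop and get rough positions.

Run:
```python
from h import *
import pickle
d=pickle.load(open('s0.pkl','rb'));s=d['side']
save(s,'pics/crop.png',(210,130,330,220),6)
P=cloud(s)
for n,u,v in(('A',245,188),('B',289,187),('plate',240,155),('plate2',262,158),('clamp?',232,147),('plateR',275,150)): print(n,P[v,u].round(3))
print('ray A,B at .075',on_plane(s,[[245,188],[289,187]],.075).round(3))
print(on_plane(d['scene'],[[240,203],[271,226]],.075).round(3))
```

```text
A [ 0.544 -0.061  0.07 ]
B [ 0.433 -0.072  0.069]
plate [ 0.565 -0.293  0.042]
plate2 [ 0.499 -0.282  0.039]
clamp? [ 0.591 -0.319  0.056]
plateR [ 0.458 -0.33   0.042]
ray A,B at .075 [[ 0.544 -0.054  0.075]
 [ 0.434 -0.062  0.075]]
[[ 0.538 -0.062  0.075]
 [ 0.422 -0.072  0.075]]
```

View pics/crop.png

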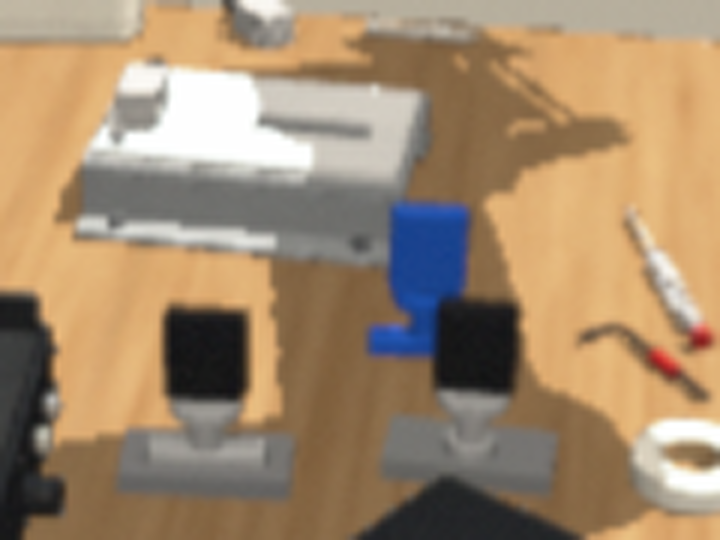

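In the crop, the left key (crop (205,450)) shows crossbar ends beyond its collar, so it's the T-key. The right one (470,440) has a round foot, so it's the plain pin. The slot runs from crop (255,122) to (370,132), with the clamp block at (140,95). Next: clearances and wrist close-ups.

```bash
cat >> h.py <<'E'
def down(th):
    c,s=np.cos(th),np.sin(th)
    return Ro.from_matrix(np.array([[c,s,0],[s,-c,0],[0,0,-1.]])).as_rotvec()
E
python3 - <<'E'
from h import *
import pickle
d=pickle.load(open('s0.pkl','rb'))
P=np.vstack([cloud(d[n])[d[n]['depth']>0] for n in d])
for y in np.arange(.2,-.45,-.05):
    print(round(y,2),[int(1000*np.percentile(Q[:,2],99)) if len(Q:=P[(abs(P[:,0]-x)<.025)&(abs(P[:,1]-y)<.025)&(P[:,2]<.5)]) else -1 for x in np.arange(.35,.8,.05)])
s=bot.snapshot('wrist');print(np.array(s['mount']).round(3),s['camera_matrix'])
for n,p in(('key',[.544,-.067]),('slot',[.5,-.315])):
  for th in(-np.pi/2,0,np.pi/2,np.pi):
    q=bot.inverse_kinematics(p+[.25],down(th));print(n,round(th,2),None if q is None else np.round(q,2))
E
```

```text
0.2 [76, 4, 70, 74, 73, 53, 89, 271, 297]
0.15 [4, 66, 74, 74, 74, 31, 97, 272, 296]
0.1 [50, 73, 74, 74, 74, 42, 107, 271, 292]
0.05 [4, 73, 74, 74, 5, 54, 117, 272, 278]
0.0 [4, 3, 4, 5, 4, 56, 129, 272, 278]
-0.05 [17, 84, 84, 17, 85, 56, 145, 202, 202]
-0.1 [17, 85, 86, 14, 38, 69, 70, 70, 200]
-0.15 [11, 5, 81, 5, 5, 5, 7, 4, 16]
-0.2 [10, 5, 80, 5, 5, 6, 7, 3, 17]
-0.25 [13, 5, 43, 43, 32, 10, 6, 79, 79]
-0.3 [9, 6, 45, 46, 45, 65, 5, 5, 3]
-0.35 [5, 6, 45, 46, 56, 67, 6, 5, 54]
-0.4 [5, 6, 5, 43, 45, 44, 5, 29, 33]
[[-0.001 -0.956 -0.294  0.076]
 [ 1.    -0.001 -0.001  0.   ]
 [ 0.001 -0.294  0.956 -0.146]
 [ 0.     0.     0.     1.   ]] [[281.37524832   0.         252.65226628]
 [  0.         281.37524832 188.64205108]
 [  0.           0.           1.        ]]
key -1.57 [-0.34  0.36  1.41 -0.    1.38  2.81]
key 0 [-0.34  0.36  1.41 -0.    1.38  1.23]
key 1.57 [-0.34  0.36  1.41 -0.    1.38 -0.34]
key 3.14 [-0.34  0.36  1.41  0.    1.38 -1.91]
slot -1.57 [-0.76  0.45  1.27 -0.    1.42  2.38]
slot 0 [-0.76  0.45  1.27 -0.    1.42  0.81]
slot 1.57 [-0.76  0.45  1.27 -0.    1.42 -0.76]
slot 3.14 [-0.76  0.45  1.27  0.    1.42 -2.33]
```

Run:
```python
from h import *
import pickle
w={}
for n,p in(('slot',[.52,-.315,.2]),('key',[.56,-.067,.22])):
    bot.goto(p,down(0)); st=bot.get_state(); w[n]=(bot.snapshot('wrist'),st)
pickle.dump(w,open('w.pkl','wb'))
im=np.hstack([w[n][0]['image'] for n in('slot','key')])[...,::-1]
cv2.imwrite('pics/w1.png',cv2.resize(im,None,fx=.78,fy=.78))
print(st['t'])
```

```text
2.425
```

View pics/w1.png

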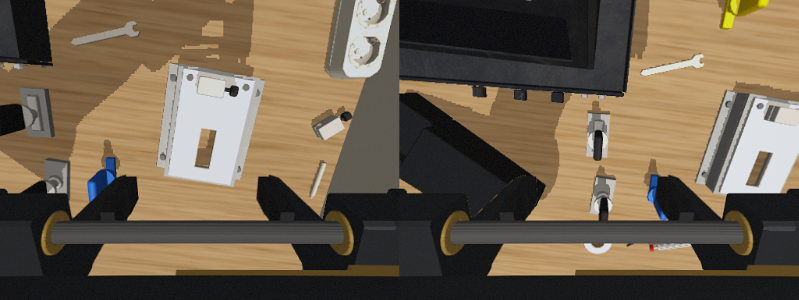

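The wrist pictures show the slot at left-panel (206,147), turned about 10°. The T-key's handle is at right-panel (598,140) in its stand, and the pin is nearer, at (603,195). I'll measure both from depth and rays.

```bash
cat >> h.py <<'E'
def rect(P):
    """centre, long-axis yaw in (-90,90] deg, sides (mm) of world points"""
    (c,(a,b),g)=cv2.minAreaRect((P[:,:2]*1000).astype(np.float32))
    if a<b: a,b,g=b,a,g+90
    return np.array(c)/1000,(g+90)%180-90,(a,b)
def slot_meas(s,st,px,ztop=.04):
    P=cloud(s,st); lo=((P[...,2]<ztop-.005)).astype(np.uint8)
    n,l=cv2.connectedComponents(lo,connectivity=4); v,u=np.nonzero(l==l[px[1],px[0]])
    return rect(on_plane(s,np.c_[u,v],ztop,st)),len(u)
def handle_meas(s,st,xy,z0=.077,ztop=.083):
    P=cloud(s,st); m=(P[...,2]>z0)&(P[...,2]<ztop+.01)&(np.hypot(P[...,0]-xy[0],P[...,1]-xy[1])<.035)
    v,u=np.nonzero(m); return rect(on_plane(s,np.c_[u,v],ztop,st)),len(u),np.median(P[m][:,2])
E
python3 - <<'E'
from h import *
import pickle
w=pickle.load(open('w.pkl','rb'))
print(slot_meas(*w['slot'],(264,188)))
s,st=w['slot'];P=cloud(s,st);print('plate z',P[150:230,225:250,2].mean(), P[188,264])
s,st=w['key'];P=cloud(s,st)
print(handle_meas(s,st,(.544,-.067)),handle_meas(s,st,(.544,-.067),.08))
# stand top, z .01
m=(P[...,2]>.006)&(P[...,2]<.014)&(np.hypot(P[...,0]-.544,P[...,1]+.067)<.055)
v,u=np.nonzero(m);print('stand',rect(on_plane(s,np.c_[u,v],.01,st)))
E
```

```text
((array([ 0.49939056, -0.32728583]), -9.907699584960938, (58.27485275268555, 21.362337112426758)), 909)
plate z 0.04085288451830587 [ 4.89699219e-01 -3.30620066e-01  2.67278989e-04]
((array([ 0.54795337, -0.07018224]), -3.4110260009765625, (35.50925064086914, 11.813764572143555)), 352, np.float64(0.08245538717935219)) ((array([ 0.54746033, -0.07050131]), -0.347015380859375, (34.22587585449219, 11.504067420959473)), 325, np.float64(0.0825749234918602))
stand (array([ 0.54658618, -0.07009573]), -3.47406005859375, (74.56602478027344, 35.957157135009766))
```

Run:
```python
from h import *
th=np.pi+np.radians(-3.4); k=[.547,-.0703]
bot.goto(k+[.16],down(th)); bot.set_gripper(.05,40)
print('touch',bot.line_to(k+[.043],threshold=8)); print(bot.get_state()['tcp_pos'])
bot.set_gripper(0,40); st=bot.get_state(); print(st['grip_width'],st['finger_force'],st['ft_force'])
bot.line_to(k+[.15]); st=bot.get_state(); print(st['grip_width'],st['ft_force'],st['t'])
s=bot.snapshot('wrist'); save(s,'pics/held.png');
```

```text
touch False
[ 0.54750225 -0.07046114  0.04383365]
0.011822172746972556 39.99042207375169 [-0.21246818 -0.49949978  1.35003299]
0.011956140114464804 [ 0.16635731 -0.29128187 -1.55886314] 8.2583
```

View pics/held.png

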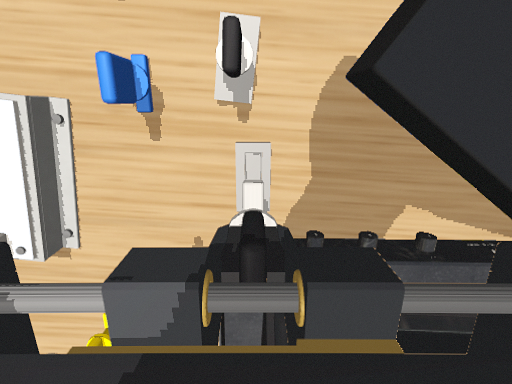

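The key is held square, with the crossbar visible at (253,190) in line with the handle. Moving on to insert it, with force guarding.

Run:
```python
from h import *
th=np.pi+np.radians(-9.9); k=[.4994,-.3273]
bot.goto(k+[.15],down(th)); bot.line_to(k+[.085])
t=bot.line_to(k+[.046],feed=.04,threshold=8); st=bot.get_state(); print(t,st['tcp_pos'],st['ft_force'],st['t'])
s=bot.snapshot('wrist'); save(s,'pics/ins.png')
```

```text
True [ 0.49931136 -0.32715007  0.05000405] [-0.83488291  1.82737472  5.68692583] 10.7333
```

View pics/ins.png

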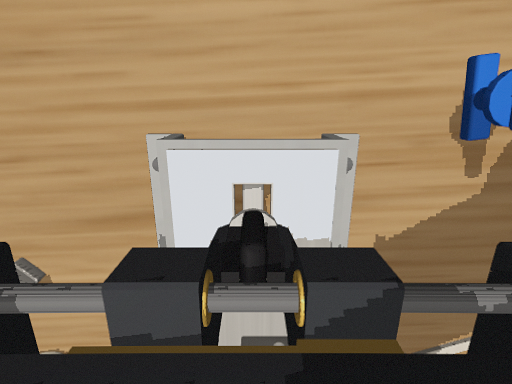

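The collar touched down at TCP z = 0.0500, exactly the expected height, and the crossbar is visible down in the slot at (253,200). Now turn, seat and release.

Run:
```python
from h import *
th=np.pi/2+np.radians(-9.9); k=[.4994,-.3273]
bot.wait(.2); bot.line_to(k+[.051],feed=.02)
q=bot.get_state()['q']; q1=bot.inverse_kinematics(k+[.051],down(th)); print(np.round(np.array(q1)-q,2))
bot.goto(k+[.051],down(th)); st=bot.get_state(); print(st['tcp_pos'],st['ft_force'],st['moment'])
print(bot.line_to(k+[.047],feed=.02,threshold=6)); st=bot.get_state(); print(st['tcp_pos'],st['ft_force'])
bot.set_gripper(.05,40); bot.wait(.2)
bot.line_to(k+[.15]); bot.goto([.5,-.39,.2],down(th)); st=bot.get_state()
s=bot.snapshot('wrist'); save(s,'pics/end.png')
print(handle_meas(s,st,k,.085,.09),st['t'])
```

```text
[ 0.   -0.    0.   -0.   -0.    1.57]
[ 0.49935362 -0.32727398  0.05091396] [-0.22238707  0.34145616 -0.71901891] [-0.06308451 -0.04228774 -0.02232262]
True
[ 0.49963503 -0.327531    0.05000564] [-1.78235677  1.26035332  5.05684209]
((array([ 0.4994364 , -0.32714294]), 79.64346313476562, (34.16221618652344, 11.562583923339844)), 538, np.float64(0.08941849640569806)) 14.9917
```

View pics/end.png

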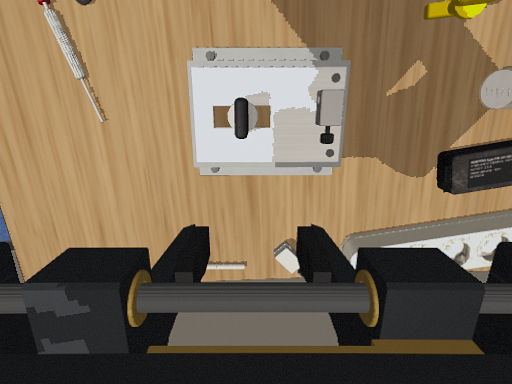

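The key stands upright at (241,117), centred in the slot. Its handle is square across at 79.6° (the target is 80.1°), and its top is at the expected 0.09 m. The gripper is clear of everything.

```bash
python3 -c "
from bench import bot
print(bot.hand_in())"
```

```text
the job is handed in; nothing more can be done
None
```

I locked the plate and handed the job in at about 15 s: the T-key stands upright in the middle of the slot with its crossbar square underneath, and I never touched the plain pin; `hand_in()` returned no verdict.

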